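Show a cup to the camera from every side

ROBOT

A 6-joint arm with a two-finger parallel gripper is mounted at the origin on a cart in front of the work surface, level with it; the furniture and walls round the work are solid. World frame = base frame: x ahead of the robot, y to its left, z up, the work surface at z = 0. Lengths are in m, angles in rad, forces in N, time in s.
With the tool pointing down it reaches from about 0.35 to 0.975 m from the base axis. Payload 4.9 kg.
Tool frame: the origin (TCP) lies midway between the tips of the shut fingers; the grasp point (between the pads) lies 19 mm behind it; z points along the fingers, x is the direction in which the jaws open and shut, and the axes are right-handed (so a half turn about z gives the same grasp; the last joint's range is limited). The gripper opens to 85 mm and grips with 20 to 120 N. Pads are 22 mm wide; open, the fingers measure 114 mm over their backs; the gripper's body (76 mm by 85 mm) begins 54 mm behind the grasp point. The pads swing forward as they close: fully open they stand 13 mm farther back than shut.
Start: joints at [-1.334, 0.053, 1.613, -0, 1.476, -0.119], TCP at [0.218, -0.586, 0.231] pointing down, gripper open.
Joint ranges: [-3.01, 3.01], [-1.01, 2.22], [0.06, 2.58], [-1.02, 4.17], [0.09, 2.62], [-3.14, 3.14]. Speed limits (rad/s): [2.57, 2.57, 3.14, 3.14, 3.14, 3.14].

INTERFACE

Orientations are given as a unit quaternion [w, x, y, z].
In Python, from cell import * gives the robot as it stands. Calls block until the motion is done:
- reach(position, orientation): joint-space move of the TCP to a pose.
- movel(position, max_speed=0.15, ori=None, max_force=None): straight line of the TCP; ori=None keeps the orientation; max_speed is the mean speed in m/s. With max_force (N) it stops when the force on the tool has changed by that much, and returns True; else False.
- goto_joints(angles): joint-space move.
- open_gripper() and gripper_close(force=None): open the fingers fully, or close them until they stop; force is the grip in N (None keeps the last).
- hold(seconds).
- ik(position, orientation): joint angles nearest the present ones, or None.
- read_camera(name): name is "scene" or "top" or "wrist"; returns a dict with "image" (384x512x3 uint8, blue, green, red), "camera_matrix" (3x3 intrinsics, pixels), "k1" (the pictures are not rectified: a ray, as slopes to the right and down, at radius r is drawn at 1 + k1 r^2 times it, then the intrinsics apply), "position" and "orientation" of the camera in the world; the wrist camera has in their place "mount" (4x4, takes a point from camera to tool coordinates, whose origin is the TCP and whose axes are the tool frame's). Camera axes: x right, y down, z forward; pixel columns grow to the right and rows downward; lengths in m; the calibration is good to about 2 mm. A picture is of the moment at which its call begins: read the wrist's pose just before it. There is no depth.
A pose or a line that the arm cannot do raises MotionError and nothing moves.
- finish_job(): hands the job in, once; it reports no verdict.
Readings, each from a call of its own:
- get_time(): time.
- get_qpos(): joint angles.
- get_dq(): joint speeds.
- get_joint_efforts(): joint torques, N m.
- get_eef_pos(): TCP position.
- get_eef_rot(): TCP orientation.
- get_wrist_force(): force on the tool from outside, world axes, zero at the start.
- get_ft_torque(): the same for the moment, N m.
- get_gripper_width(): opening from 0.0 (shut) to 1.0 (fully open).
Only numpy, scipy, OpenCV 4.12 (cv2) and the standard library are available. Lean on these libraries where they do the work, as an engineer would, in place of code of your own. Each camera call takes 0.05 s, during which the arm holds its last target.

TASK

Let the camera on the stand check the little brown cup for chips: pick the cup up, hold it in the air over the round cork pad with its middle level with the lens, and keep it still for about a second in each of four poses, in this order. (1) Upright, handle to your left as you face the lens; (2) upright, handle straight at the lens; (3) handle still on the lens side but tipped back about 30 degrees, mouth away from the lens and underside towards it; (4) upright, handle to your right. Then stand it upright in the middle of the chopping board and let go, without dropping it, knocking it on the stand, or shifting the salt shaker or the pepper mill.

Things in the scene. Friction and masses are not known exactly. Their poses are not given: they have to be found in the camera images.
- espresso_cup: brown stoneware cup, loose, 0.14 kg, 58 mm high, upright on the table, mouth up. Origin level with its foot, 13 mm off the cup's axis on the handle side; z up; handle towards own -y, cup's axis at y = +13 mm. Round body 46 mm wide at the foot, 56 at 19 mm up, 62 at 35 mm up, 67 at the rim; can be gripped across at any angle clear of the handle. Ear handle 8 mm thick, 12 to 55 mm up, out to y = -47 mm
- cup_mid (a point): middle of the cup: on its axis, 29 mm above the underside (y = +13 mm in the cup's frame)
- cup_ear (a point): a point in the cup's handle, 53 mm from the cup's axis, 34 mm above the underside
- camera_stand: small camera on a stand, fixed: black round foot (120 mm wide) with a round cork pad (88 mm wide, top 10 mm up), a low bridge to a second foot with a thin post, on it a black camera (30 x 66 x 44 mm, top 185 mm up) with a round lens. Origin on the table under the pad's centre; +x from pad to camera, +y left of one who faces the lens, z up. The lens looks along -x, roughly at the robot
- show_spot (a point): where the cup's middle belongs during the show: straight above the centre of the cork pad, 160 mm above the table, level with the lens; axes as the stand's
- lens (a point): front of the lens, 150 mm from show_spot along the stand's +x, 160 mm above the table
- tipped (a point): same point as show_spot; its z axis is the direction the cup's own axis (foot to mouth) has when tipped back: leaning 30 degrees from upright away from the lens (towards the stand's -x)
- chopping_board: wooden chopping board lying flat, fixed, 230 (own x) x 340 (own y) x 22 mm; the origin is the centre of its underside, its top 22 mm above the table. (Fixed in the room: two lamps hang over the table, their rims about 0.57 m above it, round x 0.58, y -0.27 and x 0.65, y 0.36; keep wrist and arm clear of them)
- salt_shaker: bystander: salt shaker with a grey dome top, 44 mm wide, 90 mm high, standing near the robot; origin at the centre of its underside
- pepper_mill: bystander: dark wooden pepper mill, 58 mm wide, 170 mm high, at the back; origin at the centre of its underside

How it is judged:
By the outcome, as a careful person would: the job done as asked, in the order asked, and still so for the second after the job is handed in, with the robot touching nothing.
It also fails if it takes over 72 s, if anything falls off the work surface, if the arm or the gripper's body presses on something with over 40 N, if the wrist force passes 120 N, or if a joint passes its speed limit or range.

## Working session

There is one attempt and no reset: what is moved stays moved. The work goes in short steps, each a Python script; the robot and the scene stay as the last script left them, time stands still between calls to the robot, and variables do not carry over. Pictures are saved under pics/ and viewed, and the job is handed in when it is done.

```bash
ls; mkdir -p pics; python3 - <<'E'
from cell import *
import cv2
for n in ("scene","top","wrist"):
    c=read_camera(n); cv2.imwrite(f"pics/{n}0.png",c["image"])
    print(n,c["camera_matrix"].tolist() if hasattr(c["camera_matrix"],'tolist') else c["camera_matrix"],c["k1"],c.get("position"),c.get("orientation"),c.get("mount"))
print(get_time(),get_eef_pos(),get_eef_rot(),get_gripper_width())
E
```

```text
pics
scene [[468.7143642442293, 0.0, 255.08329632606473], [0.0, 468.7143642442293, 192.67838489487207], [0.0, 0.0, 1.0]] -0.0493111417457791 [0.00772416 1.01241314 0.71870473] [ 0.12724843 -0.21907838  0.82190783 -0.51017647] None
top [[362.0022854534367, 0.0, 258.07966465084945], [0.0, 362.0022854534367, 189.8576090470362], [0.0, 0.0, 1.0]] 0.027050528334564988 [0.43010829 0.00743106 1.01708516] [ 0.05461515 -0.70013894  0.7090705  -0.06357413] None
wrist [[295.0984833321185, 0.0, 257.11214803530095], [0.0, 295.0984833321185, 189.78421341556833], [0.0, 0.0, 1.0]] -0.06024776522201511 None None [[ 9.99999596e-01  5.61056465e-05  8.97287083e-04 -6.23405513e-04]
 [-3.16049231e-04  9.56286063e-01  2.92432667e-01 -7.62931930e-02]
 [-8.41656009e-04 -2.92432833e-01  9.56285695e-01 -1.42723787e-01]
 [ 0.00000000e+00  0.00000000e+00  0.00000000e+00  1.00000000e+00]]
0.15 [ 0.21760318 -0.58536623  0.23031767] [-5.45140652e-04  8.21073421e-01 -5.70822010e-01 -6.10655145e-04] 0.999093005477048
```

View pics/scene0.png

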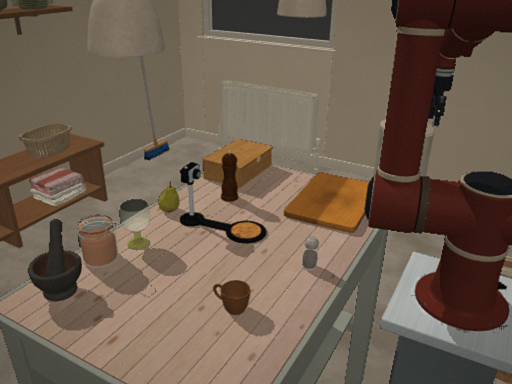

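View pics/top0.png

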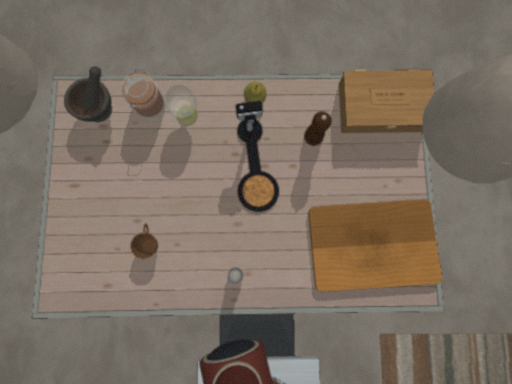

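View pics/wrist0.png

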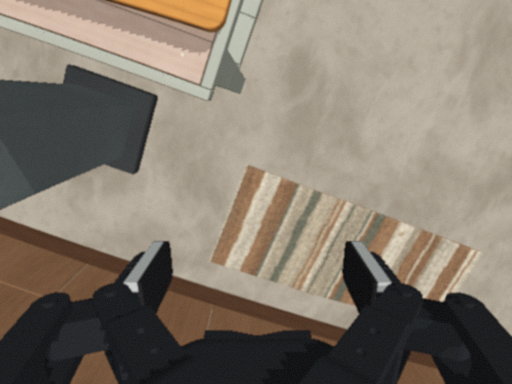

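The top view shows the cup at about (144,245) with its handle up the image, and the pad at (258,190). The camera head is at (249,110), the board centre near (374,245), the salt at (235,275) and the mill at (317,130). Next I'll measure these.

```bash
cat > h.py <<'E'
from cell import *
import numpy as np, cv2
from scipy.spatial.transform import Rotation as R
def Rq(q): return R.from_quat([q[1],q[2],q[3],q[0]])
def qR(r):
    q=(r if isinstance(r,R) else R.from_matrix(r)).as_quat(); return [q[3],q[0],q[1],q[2]]
def campose(c,p=None,q=None):
    if c.get("mount") is not None:
        M=np.array(c["mount"]); Rt=Rq(q).as_matrix(); return Rt@M[:3,:3], Rt@M[:3,3]+np.array(p)
    return Rq(c["orientation"]).as_matrix(), np.array(c["position"])
def rays(c,uv,p=None,q=None):
    uv=np.atleast_2d(uv).astype(float); K=np.array(c["camera_matrix"])
    d=np.c_[(uv[:,0]-K[0,2])/K[0,0],(uv[:,1]-K[1,2])/K[1,1]]
    s=d.copy()
    for _ in range(10): s=d/(1+c["k1"]*(s**2).sum(1,keepdims=True))
    Rm,t=campose(c,p,q)
    return t, np.c_[s,np.ones(len(s))]@Rm.T
def onplane(c,uv,z,p=None,q=None):
    t,d=rays(c,uv,p,q); return t+d*((z-t[2])/d[:,2])[:,None]
def proj(c,X,p=None,q=None):
    Rm,t=campose(c,p,q); P=(np.atleast_2d(X)-t)@Rm; s=P[:,:2]/P[:,2:]
    s=s*(1+c["k1"]*(s**2).sum(1,keepdims=True)); K=np.array(c["camera_matrix"])
    return np.c_[s[:,0]*K[0,0]+K[0,2],s[:,1]*K[1,1]+K[1,2]]
E
python3 - <<'E'
from h import *
c=read_camera("top"); im=c["image"]
a=im[60:210,220:340]; b=im[215:265,115:175]
cv2.imwrite("pics/t1.png",cv2.resize(a,None,fx=4,fy=4,interpolation=0))
cv2.imwrite("pics/t2.png",cv2.resize(b,None,fx=10,fy=10,interpolation=0))
print(onplane(c,[[310,208],[431,201],[439,283],[317,291]],.022))
print(onplane(c,[[144,246]],.058),onplane(c,[[258,190]],.01),onplane(c,[[235,275]],.09),onplane(c,[[322,119]],.17))
s=read_camera("scene")["image"]
cv2.imwrite("pics/s2.png",cv2.resize(s[150:320,170:390],None,fx=3.5,fy=3.5,interpolation=0))
h=cv2.cvtColor(im,cv2.COLOR_BGR2HSV)
for u,v in [(144,246),(146,228),(130,265),(258,190),(240,190),(374,245),(300,245),(235,275),(249,130)]: print(u,v,h[v,u])
E
```

```text
[[ 0.54552771 -0.14937088  0.022     ]
 [ 0.56119587 -0.4853102   0.022     ]
 [ 0.3407337  -0.48515321  0.022     ]
 [ 0.32346302 -0.15938103  0.022     ]]
[[0.44744613 0.29283497 0.058     ]] [[ 0.59974535 -0.00631254  0.01      ]] [[0.37210398 0.05503149 0.09      ]] [[ 0.74770941 -0.16365786  0.17      ]]
144 246 [ 12 129  85]
146 228 [ 10  69 107]
130 265 [ 12  48 148]
258 190 [ 16 143 152]
240 190 [70 31 25]
374 245 [ 16 159 128]
300 245 [ 10  49 150]
235 275 [ 26  13 139]
249 130 [100  10  76]
```

View pics/t1.png

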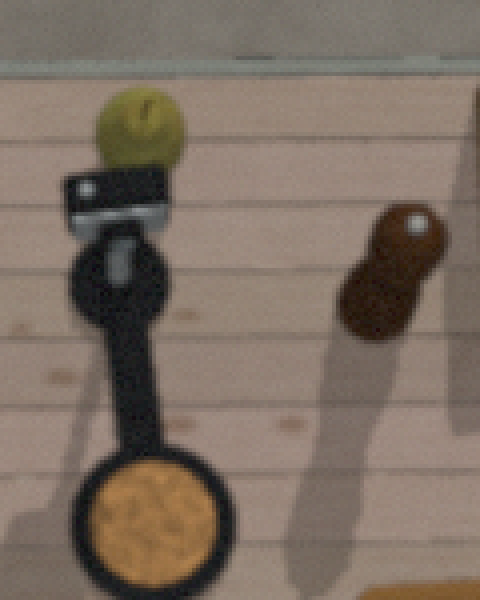

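View pics/t2.png

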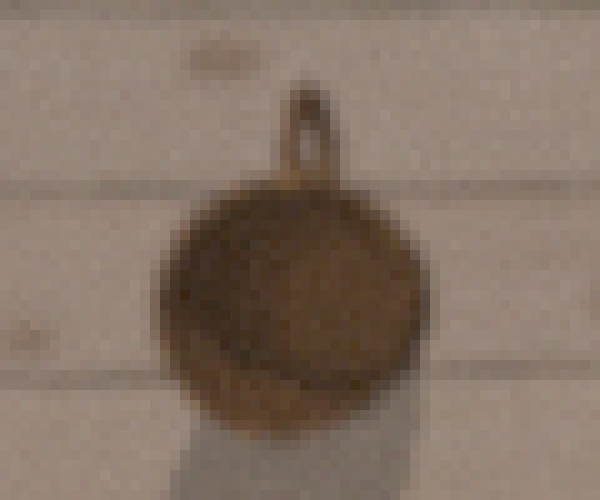

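View pics/s2.png

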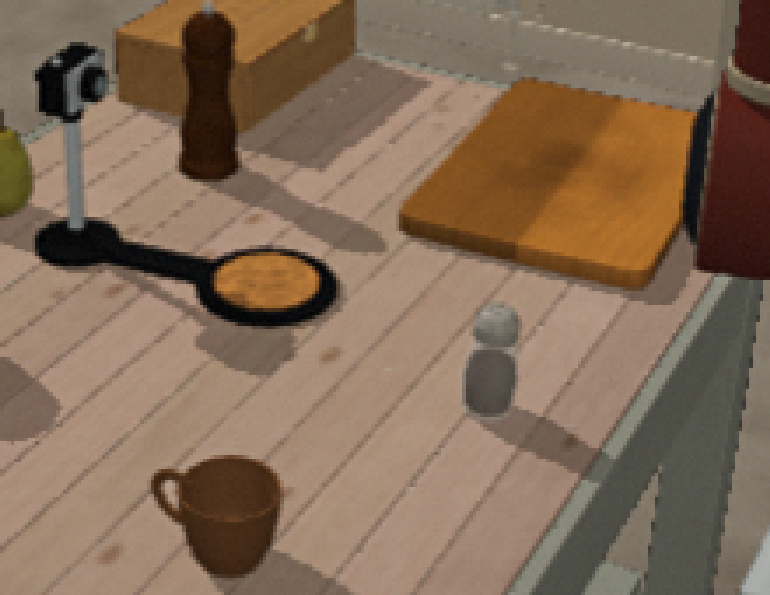

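```bash
cat > m.py <<'E'
from h import *
c=read_camera("top"); im=c["image"]; h=cv2.cvtColor(im,cv2.COLOR_BGR2HSV); H,S,V=cv2.split(h)
def big(m,box):
    z=np.zeros_like(m); x0,y0,x1,y1=box; z[y0:y1,x0:x1]=m[y0:y1,x0:x1]
    cs,_=cv2.findContours(z,cv2.RETR_EXTERNAL,cv2.CHAIN_APPROX_NONE); return max(cs,key=cv2.contourArea)
cork=((H>8)&(H<25)&(S>90)&(V>90)).astype(np.uint8)
k=big(cork,(235,165,285,215)); e=cv2.fitEllipse(k); pad=onplane(c,[e[0]],.010)[0]; print("pad",pad,e)
w=onplane(c,k[:,0],.01); print(" dia",np.ptp(w,0))
blk=(V<60).astype(np.uint8)
k=big(blk,(235,165,285,215)); e=cv2.fitEllipse(k)
print("foot",onplane(c,[e[0]],.008)[0],e)
bd=((H>8)&(H<25)&(S>115)).astype(np.uint8)
k=big(bd,(295,190,450,300)); r=cv2.minAreaRect(k); P=onplane(c,cv2.boxPoints(r),.022); print("board",P.mean(0),r,np.round(P,3).tolist(), np.linalg.norm(np.diff(P,axis=0),axis=1))
cu=((S>75)&(V<140)).astype(np.uint8); k=big(cu,(115,215,175,262)); 
w=onplane(c,k[:,0],.058); print("cup ext",w.min(0),w.max(0))
# small black foot 2
cv2.imwrite("pics/mask.png",np.hstack([cu*255,blk*255])[:300])
E
python3 m.py
```

```text
pad [ 0.59867684 -0.00632228  0.01      ] ((258.00860595703125, 190.37344360351562), (30.34487533569336, 30.647218704223633), 7.943314552307129)
 dia [0.08877904 0.08495054 0.        ]
foot [ 0.60184766 -0.00450318  0.008     ] ((257.34210205078125, 189.39190673828125), (38.35596466064453, 44.42475509643555), 168.1653594970703)
board [ 0.44477835 -0.32176906  0.022     ] ((374.90087890625, 245.03370666503906), (85.15719604492188, 128.1267852783203), 86.1345443725586) [[0.549, -0.144, 0.022], [0.569, -0.5, 0.022], [0.34, -0.492, 0.022], [0.321, -0.151, 0.022]] [0.35598284 0.2287333  0.34181196]
cup ext [0.41675592 0.25919014 0.058     ] [0.50452689 0.3291198  0.058     ]
```

View pics/mask.png

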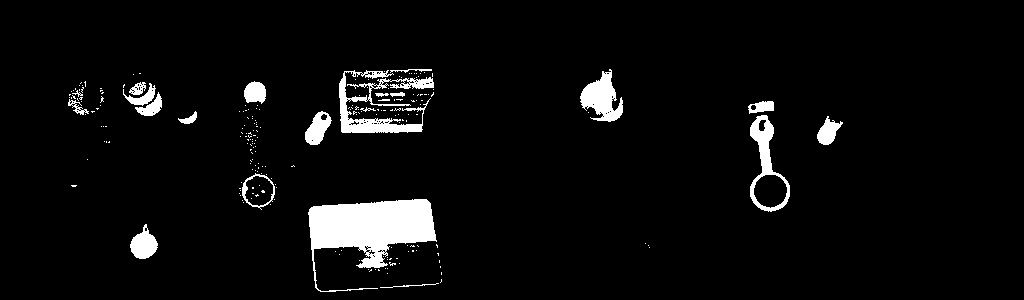

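```bash
cat > m2.py <<'E'
from h import *
c=read_camera("top"); im=c["image"]; V=cv2.cvtColor(im,cv2.COLOR_BGR2HSV)[...,2]
pad=np.array([.5987,-.0063])
pts=[]
for v in range(145,167):
    u=np.where(V[v,240:270]<60)[0]+240; pts.append([u.mean(),v])
pts=np.array(pts); 
for z in (.006,.010):
    w=onplane(c,pts,z)[:,:2]; vx,vy,x0,y0=cv2.fitLine(w.astype(np.float32),2,0,.01,.01).ravel(); 
    s=np.sign(vx); print("bridge yaw",np.degrees(np.arctan2(vy*s,vx*s)),"offset at pad",np.cross([vx*s,vy*s],pad-[x0,y0]))
# foot2: circle of dark around (249,130)
m=np.zeros_like(V); m[117:141,232:266]=(V[117:141,232:266]<75)
cs,_=cv2.findContours(m,0,1); k=max(cs,key=cv2.contourArea); (u,v),r=cv2.minEnclosingCircle(k)
f=onplane(c,[[u,v]],.01)[0][:2]; d=f-pad; print("foot2",u,v,r,f,np.degrees(np.arctan2(d[1],d[0])),np.linalg.norm(d))
# camera body black top
m=np.zeros_like(V); m[95:118,230:270]=(V[95:118,230:270]<75)
cs,_=cv2.findContours(m,0,1); k=max(cs,key=cv2.contourArea); r=cv2.minAreaRect(k); P=onplane(c,cv2.boxPoints(r),.185)
print("cam",r,np.round(P,3).tolist()); ctr=P.mean(0)[:2]; d=ctr-pad; print(ctr,np.degrees(np.arctan2(d[1],d[0])),np.linalg.norm(d))
for i in range(4):
    e=P[(i+1)%4]-P[i]; print(np.linalg.norm(e),np.degrees(np.arctan2(e[1],e[0])))
# scene camera check of pad & camera via triangulation: pad on plane
s=read_camera("scene"); hs=cv2.cvtColor(s["image"],cv2.COLOR_BGR2HSV)
m=((hs[...,0]>8)&(hs[...,0]<25)&(hs[...,1]>130)&(hs[...,2]>100)).astype(np.uint8); z=np.zeros_like(m); z[215:245,225:268]=m[215:245,225:268]
cs,_=cv2.findContours(z,0,1); k=max(cs,key=cv2.contourArea); w=onplane(s,k[:,0],.01); print("pad scene",(w.min(0)+w.max(0))/2,np.ptp(w,0))
E
python3 m2.py
```

```text
bridge yaw 7.1612835 offset at pad -0.0008421592620991587
bridge yaw 7.161201 offset at pad -0.0009760231150637046
foot2 249.5 129.06521606445312 13.259794235229492 [0.77927803 0.01590522] 7.010321750253834 0.18193816281533337
cam ((248.30970764160156, 106.23182678222656), (14.599674224853516, 27.327594757080078), 73.0724868774414) [[0.784, 0.053, 0.185], [0.804, -0.01, 0.185], [0.768, -0.02, 0.185], [0.749, 0.043, 0.185]]
[0.77630277 0.01668302] 7.373489413592671 0.1790836797475909
0.06668075996382364 -72.65516666905414
0.03712846727898187 -164.72667190950176
0.06626933028280498 107.19914343011571
0.03694741333375744 15.901830107091538
pad scene [ 0.59912095 -0.00466322  0.01      ] [8.61590740e-02 8.74886083e-02 2.22044605e-16]m2.py:10: DeprecationWarning: Arrays of 2-dimensional vectors are deprecated. Use arrays of 3-dimensional vectors instead. (deprecated in NumPy 2.0)
  s=np.sign(vx); print("bridge yaw",np.degrees(np.arctan2(vy*s,vx*s)),"offset at pad",np.cross([vx*s,vy*s],pad-[x0,y0]))
```

```bash
cat >> h.py <<'E'
def down(a): return R.from_euler('z',a,degrees=True)*R.from_euler('x',180,degrees=True)
PAD=np.array([.599,-.0057]); YAW=7.2
def lean(th=30):  # world rotation: tip back, top moves towards stand -x
    ax=R.from_euler('z',YAW,degrees=True).apply([0,1,0]); return R.from_rotvec(-np.radians(th)*ax)
E
python3 - <<'E'
from h import *
c=read_camera("top")
a=onplane(c,[[145.5,224.5]],.045)[0]; print("handle tip",a)
phi=0
for d in (45,-45,90,-90,135,-135):
    out=[]
    for nm,p,r in [("cup",[.445,.293,.01],down(phi+d)),("up",[.445,.293,.2],down(phi+d)),("1",[.6,-.006,.141],down(YAW+90+d)),("2",[.6,-.006,.141],down(YAW+d)),("3",[.6-.01,-.006,.143],lean()*down(YAW+d)),("4",[.6,-.006,.141],down(YAW-90+d)),("b",[.445,-.323,.032],down(YAW-90+d)),("b0",[.445,-.323,.032],down(YAW+d)),]:
        q=ik(p,qR(r)); out.append((nm,None if q is None else np.round(q,2).tolist()))
    print(d); [print("  ",o) for o in out]
E
```

```text
handle tip [0.50418713 0.29504066 0.045     ]
45
   ('cup', [0.44, 0.08, 1.98, -0.0, 1.08, -0.34])
   ('up', [0.44, -0.15, 1.86, -0.0, 1.43, -0.34])
   ('1', [-0.13, 0.07, 1.75, 0.0, 1.32, -2.62])
   ('2', [-0.13, 0.07, 1.75, -0.0, 1.32, -1.05])
   ('3', [-0.22, -0.27, 2.12, 0.24, 0.8, -1.25])
   ('4', [-0.13, 0.07, 1.75, -0.0, 1.32, 0.53])
   ('b', [-0.76, 0.09, 1.93, -0.0, 1.12, -0.1])
   ('b0', [-0.76, 0.09, 1.93, -0.0, 1.12, -1.67])
-45
   ('cup', [0.44, 0.08, 1.98, -0.0, 1.08, 1.23])
   ('up', [0.44, -0.15, 1.86, -0.0, 1.43, 1.23])
   ('1', [-0.13, 0.07, 1.75, -0.0, 1.32, -1.05])
   ('2', [-0.13, 0.07, 1.75, -0.0, 1.32, 0.53])
   ('3', [-0.22, -0.27, 2.12, 0.24, 0.8, 0.32])
   ('4', [-0.13, 0.07, 1.75, 0.0, 1.32, 2.1])
   ('b', [-0.76, 0.09, 1.93, -0.0, 1.12, 1.47])
   ('b0', [-0.76, 0.09, 1.93, -0.0, 1.12, -0.1])
90
   ('cup', [0.44, 0.08, 1.98, -0.0, 1.08, -1.13])
   ('up', [0.44, -0.15, 1.86, -0.0, 1.43, -1.13])
   ('1', [-0.13, 0.07, 1.75, 0.0, 1.32, 2.88])
   ('2', [-0.13, 0.07, 1.75, 0.0, 1.32, -1.83])
   ('3', [-0.22, -0.27, 2.12, 0.24, 0.8, -2.04])
   ('4', [-0.13, 0.07,
[... 587 characters left out ...]
, 1.86, 0.0, 1.43, -1.91])
   ('1', [-0.13, 0.07, 1.75, 0.0, 1.32, 2.1])
   ('2', [-0.13, 0.07, 1.75, 0.0, 1.32, -2.62])
   ('3', [-0.22, -0.27, 2.12, 0.24, 0.8, -2.82])
   ('4', [-0.13, 0.07, 1.75, -0.0, 1.32, -1.05])
   ('b', [-0.76, 0.09, 1.93, -0.0, 1.12, -1.67])
   ('b0', [-0.76, 0.09, 1.93, 0.0, 1.12, 3.04])
-135
   ('cup', [0.44, 0.08, 1.98, 0.0, 1.08, 2.8])
   ('up', [0.44, -0.15, 1.86, 0.0, 1.43, 2.8])
   ('1', [-0.13, 0.07, 1.75, -0.0, 1.32, 0.53])
   ('2', [-0.13, 0.07, 1.75, 0.0, 1.32, 2.1])
   ('3', [-0.22, -0.27, 2.12, 0.24, 0.8, 1.89])
   ('4', [-0.13, 0.07, 1.75, 0.0, 1.32, -2.62])
   ('b', [-0.76, 0.09, 1.93, 0.0, 1.12, 3.04])
   ('b0', [-0.76, 0.09, 1.93, -0.0, 1.12, 1.47])
```

```bash
python3 - <<'E'
from h import *
reach([.445,.293,.20],qR(down(-45))); 
p,q=get_eef_pos(),get_eef_rot(); c=read_camera("wrist"); cv2.imwrite("pics/w1.png",c["image"]); np.savez("w1.npz",im=c["image"],p=p,q=q)
print(get_time(),p,q,get_qpos(), proj(c,[[.445,.293,.058],[.504,.295,.045]],p,q))
E
```

```text
3.675 [0.44541851 0.29251505 0.2000474 ] [ 2.25066990e-05  9.23691420e-01 -3.83137246e-01  9.99891362e-05] [ 4.41515837e-01 -1.47853043e-01  1.85921740e+00 -1.13780862e-04
  1.43012902e+00  1.22790084e+00] [[256.05733899 179.40766636]
 [296.27846882 134.39796031]]
```

View pics/w1.png

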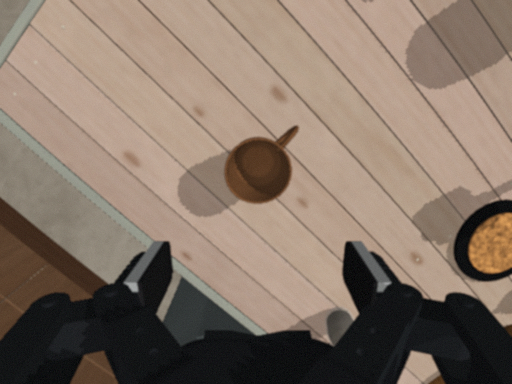

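The wrist view shows the cup at about (258,170), with the handle toward (294,130). I'll fit the rim ellipse next.

```bash
python3 - <<'E'
from h import *
d=np.load("w1.npz"); im=d["im"]; p,q=d["p"],d["q"]; c=read_camera("wrist")
h=cv2.cvtColor(im,cv2.COLOR_BGR2HSV)
m=((h[...,1]>110)&(h[...,2]<190)).astype(np.uint8); z=np.zeros_like(m); z[115:215,215:310]=m[115:215,215:310]
body=cv2.morphologyEx(z,cv2.MORPH_OPEN,cv2.getStructuringElement(cv2.MORPH_ELLIPSE,(21,21)))
k=max(cv2.findContours(body,0,1)[0],key=cv2.contourArea); e=cv2.fitEllipse(k); w=onplane(c,k[:,0],.058,p,q)
mid=(w.min(0)+w.max(0))/2; print("cup",onplane(c,[e[0]],.058,p,q),e,mid,np.ptp(w,0))
hm=cv2.subtract(z,cv2.dilate(body,np.ones((3,3)))); ys,xs=np.where(hm>0)
W=onplane(c,np.c_[xs,ys],.05,p,q)[:,:2]; dd=W-mid[:2]; rr=np.linalg.norm(dd,axis=1); g=rr>.036
print("handle r max",rr.max(),"ang",np.degrees(np.arctan2(dd[g,1].mean(),dd[g,0].mean())),g.sum())
cv2.imwrite("pics/b1.png",cv2.resize(np.hstack([im[100:230,200:330],cv2.merge([z*255,body*255,hm*255])[100:230,200:330]]),None,fx=3,fy=3,interpolation=0))
E
```

```text
cup [[0.45290145 0.2986576  0.058     ]] ((257.64483642578125, 170.04103088378906), (63.84073257446289, 66.265869140625), 59.150787353515625) [0.45266356 0.29765587 0.058     ] [0.06749896 0.06416299 0.        ]
handle r max 0.056743995993318794 ang 3.815385818188327 151
```

View pics/b1.png

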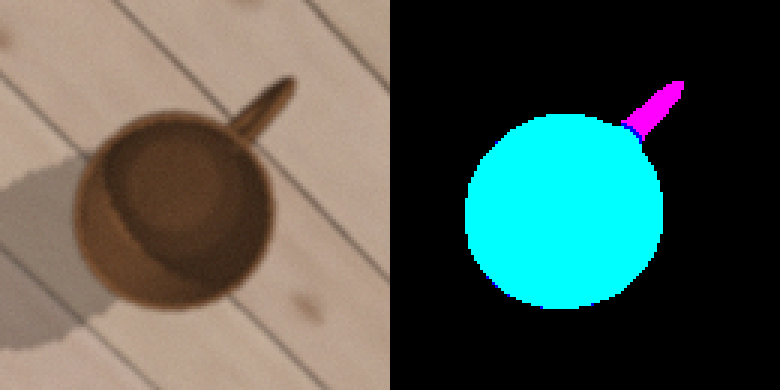

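```bash
python3 - <<'E'
from h import *
q=qR(down(-42))
movel([.4522,.297,.11],0.15,q)
p,qq=get_eef_pos(),get_eef_rot(); c=read_camera("wrist"); cv2.imwrite("pics/w2.png",c["image"]); np.savez("w2.npz",im=c["image"],p=p,q=qq)
im=c["image"];h=cv2.cvtColor(im,cv2.COLOR_BGR2HSV)
m=((h[...,1]>110)&(h[...,2]<190)&(h[...,2]>25)).astype(np.uint8)
body=cv2.morphologyEx(m,cv2.MORPH_OPEN,cv2.getStructuringElement(cv2.MORPH_ELLIPSE,(41,41)))
k=max(cv2.findContours(body,0,1)[0],key=cv2.contourArea); w=onplane(c,k[:,0],.058,p,qq); e=cv2.fitEllipse(k)
print(get_time(),p,(w.min(0)+w.max(0))/2,np.ptp(w,0),e,onplane(c,[e[0]],.058,p,qq))
E
```

```text
4.525 [0.45274424 0.29722817 0.11080912] [0.45235825 0.29803921 0.058     ] [0.06735053 0.065853   0.        ] ((255.10716247558594, 208.9807586669922), (88.48687744140625, 92.20182800292969), 70.87269592285156) [[0.45359764 0.29964957 0.058     ]]
```

View pics/w2.png

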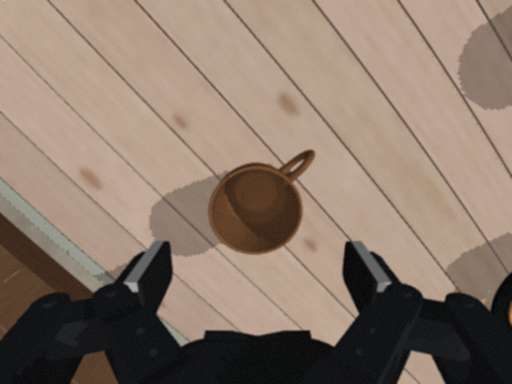

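The rim is again at (.4524,.2980), between the fingers, and the handle is clear. I'll descend and grip.

```bash
python3 - <<'E'
from h import *
q=qR(down(-42))
print(movel([.4522,.2975,.011],0.10,q,max_force=12)); hold(.2)
print(get_eef_pos(),get_wrist_force())
gripper_close(45); hold(.3); print(get_gripper_width(),get_wrist_force())
movel([.4522,.2975,.071],0.08); hold(.3)
print(get_time(),get_eef_pos(),get_wrist_force(),get_gripper_width())
for n in ("wrist","scene"):
    c=read_camera(n); cv2.imwrite(f"pics/{n}3.png",c["image"] if n=="wrist" else cv2.resize(c["image"][200:384,130:350],None,fx=3,fy=3))
E
```

```text
False
[0.45271457 0.29777482 0.01176229] [ 0.15181025  0.40945959 -0.89380537]
0.758170532102605 [-1.70222216  0.61031788  5.38390475]
7.7 [0.45189797 0.29736873 0.07045932] [ 0.20902934  0.39516045 -1.35242546] 0.7572626525278323
```

View pics/wrist3.png

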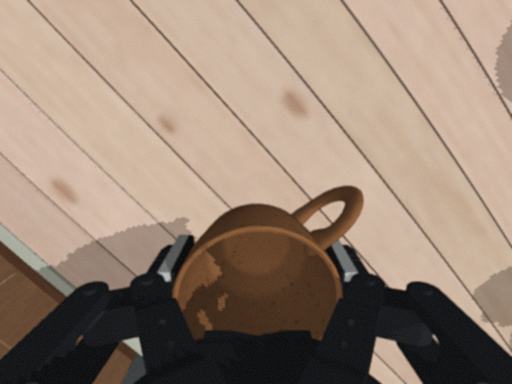

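View pics/scene3.png

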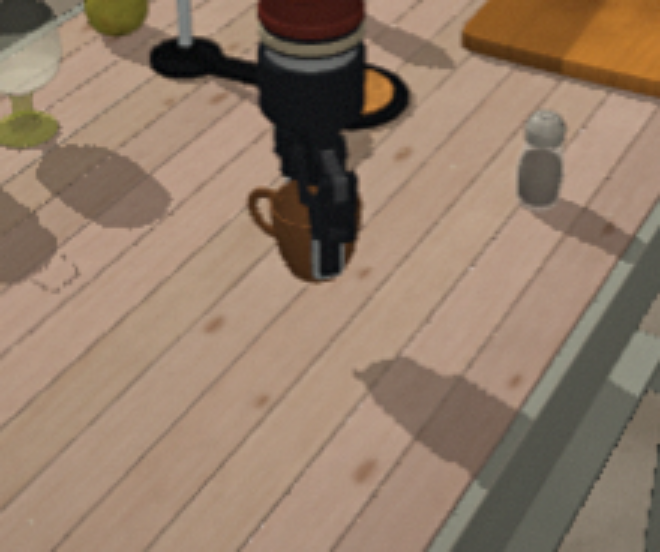

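```bash
python3 - <<'E'
from h import *
p,q=get_eef_pos(),get_eef_rot(); c=read_camera("wrist"); im=c["image"]
z0=p[2]-.0117
h=cv2.cvtColor(im,cv2.COLOR_BGR2HSV); m=((h[...,1]>130)&(h[...,2]>40)).astype(np.uint8)
m[:170]=0; m[:,:170]=0; m[:,380:]=0
# handle: brown pixels to the right-top
ys,xs=np.where(m[:260,295:]); 
hm=np.c_[xs+295,ys]
# rim: lower/light edge manual points along outer rim back edge
tip=hm[np.argmax(hm@np.array([.8,-.6]))]; T=onplane(c,[tip],z0+.037,p,q)[0]; d=T[:2]-p[:2]; print("tip",tip,T,np.linalg.norm(d),np.degrees(np.arctan2(d[1],d[0])))
# handle centreline at top strand: rim back-edge
print("axis rim centre predicted px",proj(c,[[p[0],p[1],z0+.058]],p,q))
th=np.radians(np.arange(0,360,10)); rim=np.c_[p[0]+.0335*np.cos(th),p[1]+.0335*np.sin(th),np.full(36,z0+.058)]
o=cv2.resize(im,None,fx=2,fy=2)[340:,250:780].copy()
for u,v in proj(c,rim,p,q): cv2.circle(o,(int(2*u-250),int(2*v-340)),2,(0,255,0),-1)
for a in (0,3,6,9):
    P=proj(c,[[p[0]+.060*np.cos(np.radians(a)),p[1]+.060*np.sin(np.radians(a)),z0+.037]],p,q)[0]; cv2.circle(o,(int(2*P[0]-250),int(2*P[1]-340)),2,(255,0,0),-1)
cv2.imwrite("pics/w4.png",o)
E
```

```text
tip [359 191] [0.51083284 0.29825176 0.09606045] 0.058752658848477815 0.7959946394054286
axis rim centre predicted px [[256.24442144 304.17094178]]
```

View pics/w4.png

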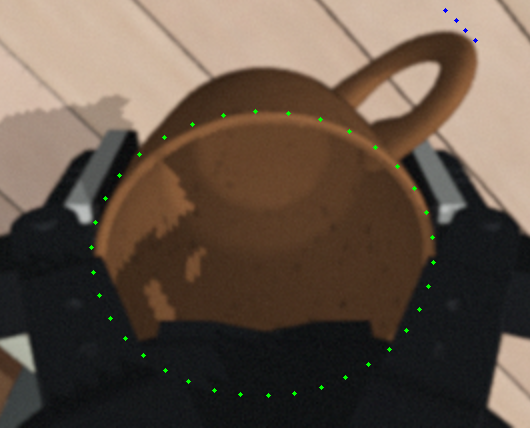

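```bash
python3 - <<'E'
from h import *
p,q=get_eef_pos(),get_eef_rot(); c=read_camera("wrist"); im=c["image"]; z0=p[2]-.0117
off=Rq(q).apply([.0008,0,0])
o=cv2.resize(im,None,fx=4,fy=4)[680:1080,1080:1500].copy()
for a,col in ((-4,(0,0,255)),(0,(0,255,0)),(4,(255,0,0))):
    r=np.array([.036,.050,.056,.055,.045,.034]); z=np.array([.051,.0505,.040,.034,.021,.0165]);t=np.radians(a)
    P=proj(c,np.c_[p[0]+off[0]+r*np.cos(t),p[1]+off[1]+r*np.sin(t),z0+z],p,q)
    cv2.polylines(o,[np.int32(P*4-[1080,680])],False,col,1)
cv2.imwrite("pics/w5.png",o)
E
```

```text
(no output)
```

View pics/w5.png

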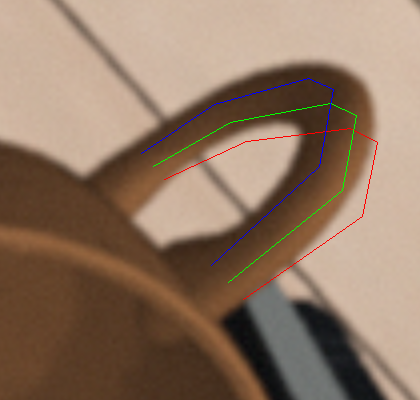

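```bash
cat >> h.py <<'E'
DL=-44.; HT=.0117
def tool(M,hyaw,tip=0.):
    Rc=R.from_euler('z',hyaw,degrees=True)   # local +x = handle direction
    if tip: Rc=lean(tip)*Rc
    return np.asarray(M)+Rc.apply([0,0,HT-.029]), qR(Rc*down(DL))
SHOW=np.array([PAD[0],PAD[1],.160])
def snap(n):
    c=read_camera("scene"); cv2.imwrite(f"pics/{n}.png",cv2.resize(c["image"][130:280,140:330],None,fx=4,fy=4))
E
python3 - <<'E'
from h import *
P,q=tool(SHOW,YAW+90); print(P,q)
movel([.4522,.2975,.155],0.12)
movel(P+[0,0,.01],0.14,q); movel(P,.05); hold(.4)
print(get_time(),get_eef_pos()-P,get_qpos(),get_gripper_width(),get_wrist_force())
hold(.4); snap("p1"); hold(.4)
c=read_camera("top"); cv2.imwrite("pics/p1t.png",cv2.resize(c["image"][80:230,180:340],None,fx=4,fy=4))
E
```

```text
[ 0.599  -0.0057  0.1427] [np.float64(5.475115620446883e-17), np.float64(0.8941542368393682), np.float64(0.44775908783876983), np.float64(2.7417336685544406e-17)]
12.0583 [ 1.21743453e-04 -3.41260424e-05  2.23391363e-04] [-1.33725312e-01  6.12988939e-02  1.75519858e+00 -1.38714631e-05
  1.32469906e+00 -1.06220957e+00] 0.7571612222229166 [-0.64379157  0.15356266 -1.03601946]
```

View pics/p1.png

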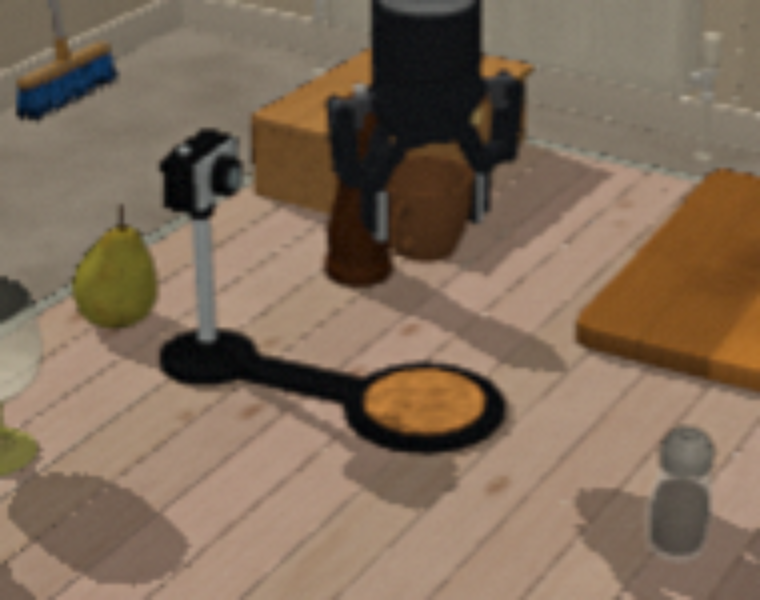

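View pics/p1t.png

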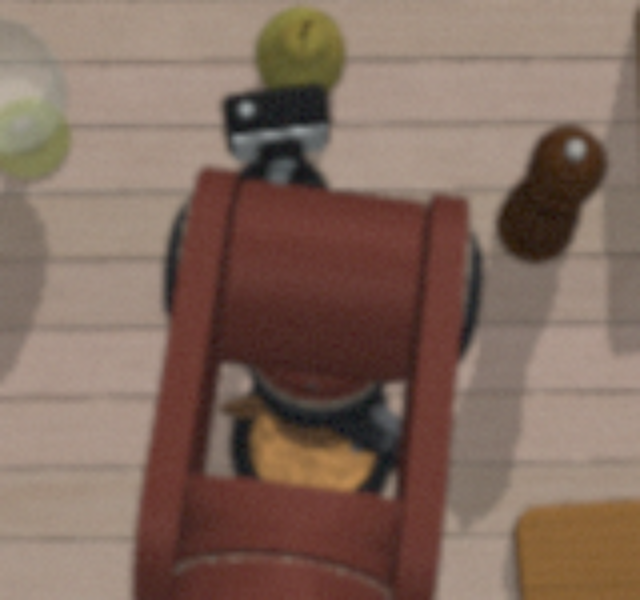

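Pose 1 is held upright over the pad: the cup is near (430,205) in the crop, and the top view shows the handle at left. I'll check its centring by projection, then go to poses 2 and 3.

```bash
python3 - <<'E'
from h import *
c=read_camera("scene"); im=c["image"]; ax=np.array([PAD[0],PAD[1],0])
def P(z,r=0): return proj(c,[ax+[0,0,z]])[0]
o=cv2.resize(im[130:280,140:330],None,fx=4,fy=4)
t=np.radians(np.arange(0,360,10))
for z,r in ((.131,.023),(.189,.0335),(.01,.044)):
    for u,v in proj(c,np.c_[ax[0]+r*np.cos(t),ax[1]+r*np.sin(t),np.full(36,z)]): cv2.circle(o,(int(4*u-560),int(4*v-520)),2,(0,255,0),-1)
cv2.imwrite("pics/p1b.png",o)
hold(.2)
p,q=tool(SHOW,YAW); reach(p,q); hold(.5); print(get_time(),get_eef_pos()-p,get_gripper_width()); hold(.4); snap("p2"); hold(.5)
E
```

```text
15.1083 [ 8.06579768e-06 -4.63858197e-07  4.32736759e-06] 0.7580386063721714
```

View pics/p1b.png

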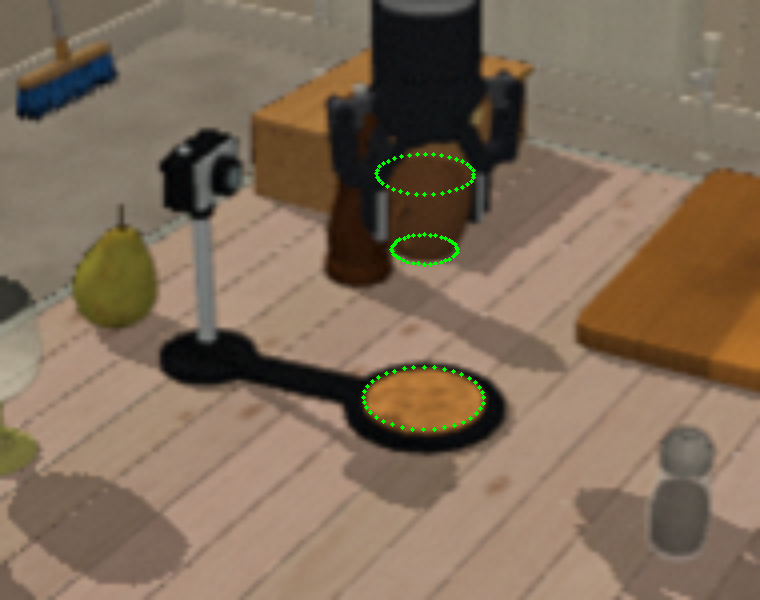

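View pics/p2.png

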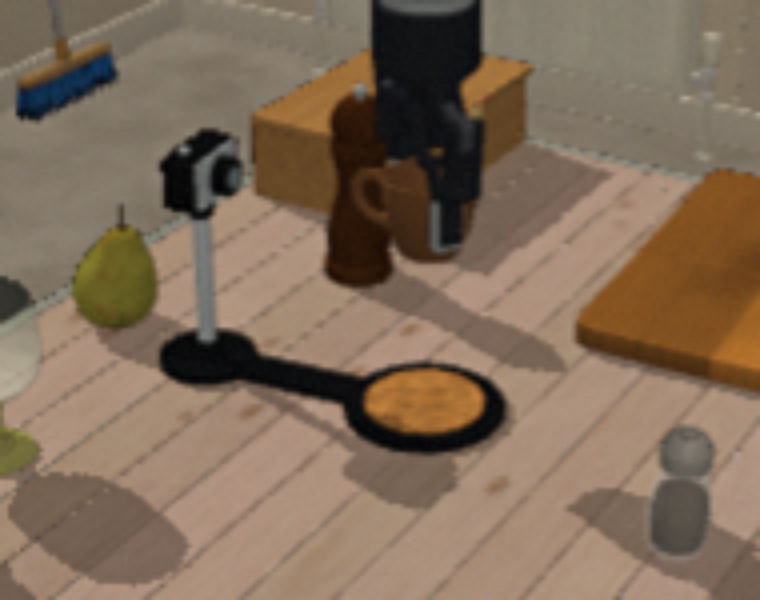

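Pose 2 is upright with the handle at (375,190) pointing to the lens, and the cup is within about 2 mm of the prediction. Next is pose 3.

```bash
python3 - <<'E'
from h import *
p,q=tool(SHOW,YAW,30); reach(p,q); hold(.5); print(get_time(),get_eef_pos()-p,get_gripper_width(),get_qpos()); hold(.4); snap("p3"); hold(.5)
c=read_camera("top"); cv2.imwrite("pics/p3t.png",cv2.resize(c["image"][80:230,180:340],None,fx=4,fy=4))
E
```

```text
17.1333 [ 2.27755041e-04  7.26388957e-05 -3.15792858e-05] 0.7594726485789687 [-0.20567633 -0.21918087  2.08178027  0.23043767  0.79305198  0.31499197]
```

View pics/p3.png

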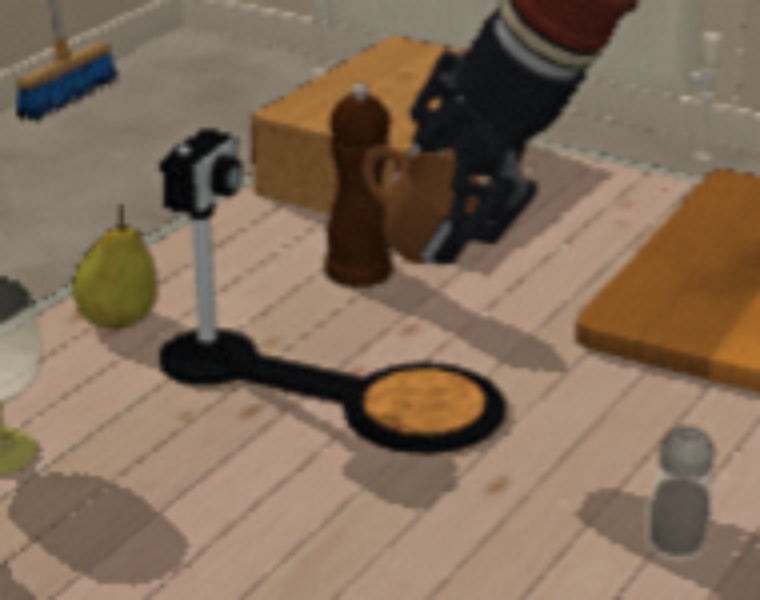

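Pose 3 shows the mouth tipped toward the robot and the underside toward the lens, with a steady grip. Next is pose 4.

```bash
python3 - <<'E'
from h import *
p,q=tool(SHOW,YAW-90); reach(p,q); hold(.5); print(get_time(),get_eef_pos()-p,get_gripper_width(),get_qpos()); hold(.4); snap("p4"); hold(.6)
c=read_camera("top"); cv2.imwrite("pics/p4t.png",cv2.resize(c["image"][130:310,260:450],None,fx=4,fy=3))
E
```

```text
20.1833 [ 3.53038928e-06 -2.18064051e-06  3.17155473e-05] 0.7543129402089752 [-1.33707748e-01  6.14037351e-02  1.75542618e+00  6.26608169e-06
  1.32466904e+00  2.07934802e+00]
```

View pics/p4.png

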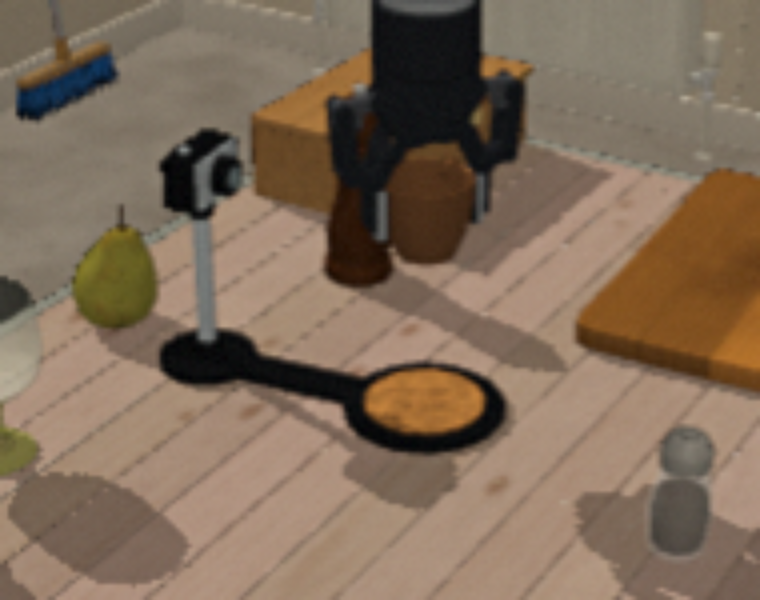

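View pics/p4t.png

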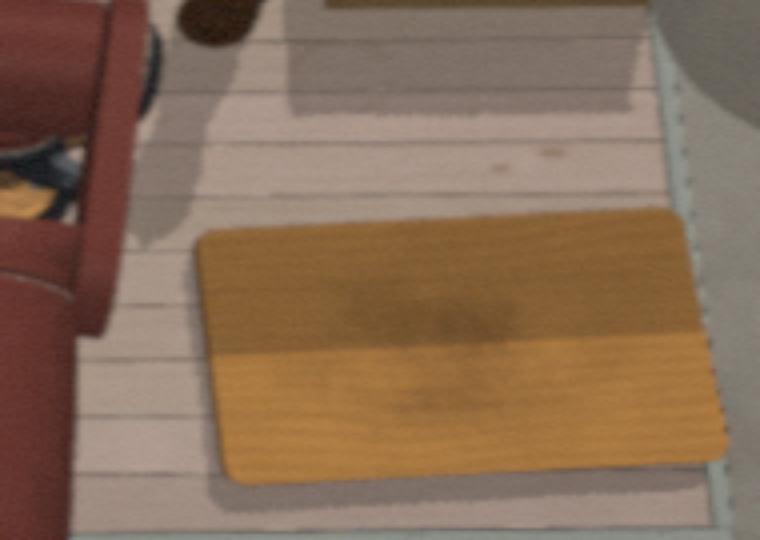

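```bash
python3 - <<'E'
from h import *
c=read_camera("top")
P=onplane(c,[[309.8,207.3],[431,200],[441.7,283.3],[317.3,291.7]],.022)[:,:2]
print(np.round(P,3).tolist(),np.linalg.norm(P-np.roll(P,-1,0),axis=1))
A=np.c_[P[2]-P[0],-(P[3]-P[1])]; t=np.linalg.solve(A,P[1]-P[0]); B=P[0]+t[0]*(P[2]-P[0]); print("centre",B,P.mean(0))
B=.5*(B+P.mean(0)); np.save("B.npy",B)
p,q=tool([B[0],B[1],.022+.029],YAW-90)
print(ik(p,q))
movel([SHOW[0],SHOW[1],.175],.1)
movel([B[0],B[1],.12],.15,q); hold(.2)
pp,qq=get_eef_pos(),get_eef_rot(); w=read_camera("wrist"); cv2.imwrite("pics/w6.png",w["image"])
print(get_time(),pp)
E
```

```text
[[0.547, -0.149], [0.564, -0.486], [0.34, -0.492], [0.322, -0.16]] [0.33708674 0.22418666 0.33261699 0.22610158]
centre [ 0.44254195 -0.32245727] [ 0.4432587  -0.32169576]
[-7.64659865e-01  7.96079569e-02  1.93802235e+00 -4.44089210e-16
  1.12396235e+00  1.44841763e+00]
24.5917 [ 0.44305629 -0.32186059  0.12002706]
```

View pics/w6.png

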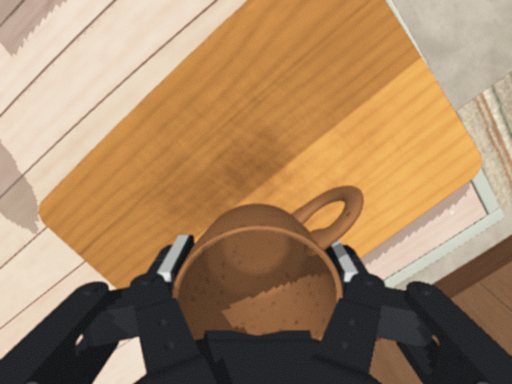

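```bash
python3 - <<'E'
from h import *
B=np.load("B.npy"); zt=.022+HT
movel([B[0],B[1],zt+.012],.08); hold(.2)
print(get_eef_pos(),get_wrist_force())
s=movel([B[0],B[1],zt-.003],.02,max_force=4); hold(.3); print("touch",s,get_eef_pos()-[0,0,zt],get_wrist_force())
E
```

```text
[ 0.44325813 -0.32239414  0.04637233] [ 0.49501864 -0.07592867 -1.00045631]
touch True [ 4.42741506e-01 -3.21908696e-01  2.45754080e-04] [ 0.57173526 -0.04283407  5.4431795 ]
```

Contact came at the expected height (+0.2 mm), so I'll release and retreat.

```bash
python3 - <<'E'
from h import *
p=get_eef_pos(); open_gripper(); hold(.3); print(get_wrist_force(),get_gripper_width())
movel([p[0],p[1],.16],.10); hold(.2)
p,q=get_eef_pos(),get_eef_rot(); w=read_camera("wrist"); im=w["image"]; cv2.imwrite("pics/w7.png",im)
c=read_camera("scene"); cv2.imwrite("pics/s7.png",c["image"])
q0=get_qpos(); q1=np.array(q0); movel([p[0]-.0,p[1],.25],.15)
goto_joints([-1.334,0.053,1.613,0,1.476,-0.119]); hold(.3)
t=read_camera("top"); cv2.imwrite("pics/t7.png",t["image"]); print(get_time(),p)
E
```

```text
[-0.26879743 -0.46161693 -0.33736361] 1.0034823303633005
31.6083 [ 0.44251018 -0.32169482  0.15936228]
```

View pics/w7.png

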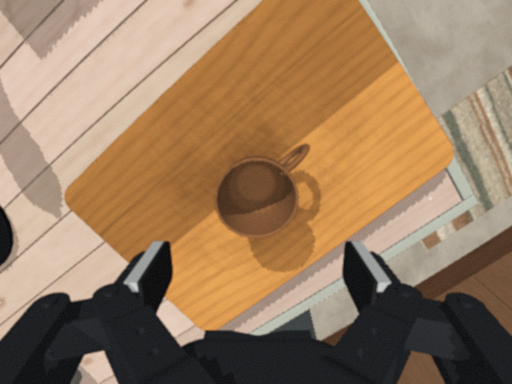

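View pics/t7.png

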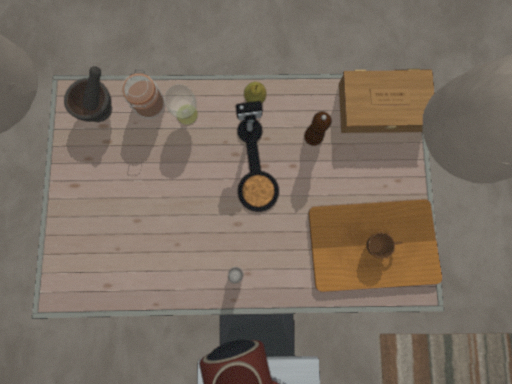

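The cup stands on the board at about (380,245). The salt at (235,275) and the mill at (318,128) have not moved. One numeric check, then I'll hand in.

```bash
python3 - <<'E'
from h import *
t=read_camera("top"); a=cv2.imread("pics/top0.png"); b=t["image"]
print("cup on board",onplane(t,[[380,245]],.08),np.load("B.npy"))
d=cv2.absdiff(a,b).max(2)
for n,(x0,y0,x1,y1) in {"salt":(222,262,250,290),"mill":(300,105,335,150),"stand":(232,95,285,215)}.items(): print(n,d[y0:y1,x0:x1].max(),(d[y0:y1,x0:x1]>30).sum())
print(get_time(),get_wrist_force()); finish_job()
E
```

```text
cup on board [[ 0.44151068 -0.31577208  0.08      ]] [ 0.44290033 -0.32207652]
salt 9 0
mill 23 0
stand 27 0
31.6583 [0.52781788 0.07844609 0.69804964]
the job is handed in; nothing more can be done
```

I picked the cup up by its body and held it over the cork pad in the four poses, in the order asked, each still for 1 s or more. I then set it upright in the middle of the chopping board, let go, backed the arm off and handed the job in at about 31.7 s of the 72 s allowed.

- **Poses:** During each pose the arm was within 0.3 mm of its target and the grip opening stayed at 0.754–0.760. The cup itself looked centred to about 2 mm in the scene picture for pose 1. I checked the other poses by eye only, so the 30-degree tip was not measured separately. The handle direction was measured to about 2 degrees, and its side in pose 4 follows from that because the side camera couldn't see it.
- **Placing:** The cup touched the board at the expected height (0.2 mm off) and stands upright.
- **Bystanders:** Before and after top pictures show no change at the salt shaker, pepper mill or camera stand.
- **Disagreement:** A rough reading of the final top picture puts the cup about 6 mm from the board centre I aimed for. The arm's own position at release was within 0.5 mm of that centre. I did not resolve which is right.

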